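# Clear the setting block and draw the rim gauge's telescoping arm to its mark

### The job

Lift the square setting block out of the rim gauge and stand it fully home in its own square slot of the block rack. Then grip the head of the gauge's telescoping arm so that its lock button is squeezed in, draw the arm out until the pointer stands on the index clip of the scale, and finish while still holding it there, head gripped and lock squeezed. Leave the round and the slim setting block alone.

Things in the scene. Friction and masses are not known exactly. Their poses are not given: they have to be found in the camera images.
- square_mid (a point): Centre of the square setting block: a loose plain aluminium block 36 x 36 mm and 70 mm tall, 0.15 to 0.3 kg, standing upright on the gauge's base plate in the way of the arm's head. z is up, x and y are normal to its side faces. The base plate is 15 mm thick.
- square_slot_mouth (a point): Centre of the mouth (top face level) of the square slot: a 78 x 78 mm wooden socket with a chamfered 41 x 41 mm pocket 25 mm deep and a label with a black square. Mouth 45 mm above the table. x, y: normal to the pocket's walls; z: up. When home the block's centre is 10 mm above this point. Three sockets stand in a row on a dark board, 82 mm apart, in any order.
- head (a point): Centre of the grip of the arm's head, a black upright block 32 mm long along x. x: direction in which the arm is drawn out (level); z: up. It reaches 65 mm below and 23 mm above this point, to 14 mm at +y (fixed flat face) and 14 mm at -y, where the lock button stands out 8 mm more. The sleeve behind it (40 mm wide, top 57 mm above the table) begins 14 mm behind the head's back at the start.
- button (a point): Centre of the outer face of the lock button, a grey pad 24 mm long, 36 mm high on the head's -y side, 22 mm from head when out, 15 mm when fully in. Pressed along the head's +y, 7 mm of travel; starts to move at 6 N, fully in at 10 N. Squeezing head and button between two fingers (closing along the head's y) releases the arm.
- pointer (a point): Tip of the thin steel pointer, fixed to the arm's head, above the scale; same axes as head, and the same position along x.
- index (a point): Centre of the steel index clip on the edge of the scale, 8 mm wide along x, axes as head: the mark to which the pointer is to be drawn (equal along x). It is 90 to 150 mm ahead of the pointer at the start; it is clamped fast (40 N) and need not be touched.
- boom (a joint): How far the telescoping arm is drawn out, m, 0 (at the start) to 0.18; the scale reads the same. Released, it slides with about 1.5 N of friction and stays where it is left; with the button out a pawl in a toothed rack (10 mm pitch, 0.5 mm of play) holds it fast.
- lock (a joint): Travel of the lock button, m: 0 out (arm locked), 0.007 fully squeezed in. The arm is released above 0.0025; count it as squeezed above 0.003.
- round_mid (a point): Centre of the round setting block, a loose aluminium cylinder 36 mm in diameter and 70 mm tall standing on the table to the robot's right. To be left alone.
- slim_mid (a point): Centre of the slim setting block, loose aluminium, 16 x 48 mm and 70 mm tall, standing in its own slot of the rack. To be left alone.
Things that resemble listed ones, but are neither listed nor needed, are in the scene too. What is shaped like the part that bears square_mid but green or yellow is not meant.

How it is judged:
By the outcome, as a careful person would: the job done as asked, in the order asked, and still so for the second after the job is handed in, while the arm keeps its last pose, push and grip.
It also fails if it takes over 56 s, if anything falls off the work surface, if the arm or the gripper's body presses on something with over 40 N, if the wrist force passes 120 N, or if a joint passes its speed limit or range.

### The arm

A 6-joint arm with a two-finger parallel gripper is mounted at the origin on the work surface. World frame = base frame: x ahead of the robot, y to its left, z up, the work surface at z = 0. Lengths are in m, angles in rad, forces in N, time in s.
With the tool pointing down it reaches from about 0.275 to 0.825 m from the base axis. Payload 4.9 kg.
Tool frame: the origin (TCP) lies midway between the tips of the shut fingers; the grasp point (between the pads) lies 19 mm behind it (grip_point_offset is the distance from the TCP to the grasp point, in m); z points along the fingers, x is the direction in which the jaws open and shut, and the axes are right-handed (so a half turn about z gives the same grasp; the last joint's range is limited). The gripper opens to 85 mm and grips with 20 to 120 N. Pads are 22 mm wide; open, the fingers measure 114 mm over their backs; the gripper's body (76 mm by 85 mm) begins 54 mm behind the grasp point. The pads swing forward as they close: fully open they stand 13 mm farther back than shut.
Start: joints at [0.983, 0.326, -0.193, 1.052, 0, 1.437], TCP at [0.241, 0.494, 0.192] pointing down, gripper open.
Joint ranges: [-2.65, 2.65], [-0.97, 1.79], [-1.3, 1.35], [-1.93, 2.1], [-1.47, 1.37], [-3.14, 3.14]. Speed limits (rad/s): [2.57, 2.57, 3.14, 3.14, 3.14, 3.14].

### API

Orientations are given as a rotation vector (axis times angle).
In Python, from cell import * gives the robot as it stands. Calls block until the motion is done:
- movep(position, orientation): joint-space move of the TCP to a pose.
- move_l(position, velocity=0.15, rot=None, until_force=None): straight line of the TCP; rot=None keeps the orientation; velocity is the mean speed in m/s. With until_force (N) it stops when the force on the tool has changed by that much, and returns True; else False.
- set_joints(angles): joint-space move.
- let_go() and grab(newtons=None): open the fingers fully, or close them until they stop; newtons is the grip in N (None keeps the last).
- sleep(seconds).
- ik(position, orientation): joint angles nearest the present ones, or None.
- get_state(): the state.
- grab_frame(name): name is "scene" or "top"; returns a dict with "img" (400x640x3 uint8, red, green, blue), "fx", "fy", "cx", "cy" (pixels), "k1" (the pictures are not rectified: a ray, as slopes to the right and down, at radius r is drawn at 1 + k1 r^2 times it, then the intrinsics apply), "cam_to_world" (4x4, takes a point from camera to world coordinates). Camera axes: x right, y down, z forward; pixel columns grow to the right and rows downward; lengths in m; the calibration is good to about 2 mm. A picture is of the moment at which its call begins. There is no depth.
A pose or a line that the arm cannot do raises MotionError and nothing moves.
- sign_off(): hands the job in, once; it reports no verdict.
Trained networks look in the newest picture that a camera, given by its name, has taken for a name from the list of things; names that differ only in an ending like _2 or _b are one class to them, and where a whole thing is asked for, a point or a joint stands for the part that bears it (a point fixed in the world has none). Each returns a list of dicts, best first, with "score" (0 to 1); they miss things now and then, are a little off and sometimes report something else, mostly with a low value. They report only what shows in the picture. A call takes as long as a camera call. They do not tell look-alikes from the thing itself.
- spot_in(camera, name): "centre" ([column, row] in pixels, amid what is visible of it).
- silhouettes(camera, name): "mask" (400x640 bool, what is visible of it) and "centre" ([column, row] in pixels, amid what is visible of it).
- tip_of(camera, name): "centre" ([column, row] in pixels: a listed point, or the origin of a listed thing).
The state is a dict: "clock": time; "q": joint angles; "joint_velocities": joint speeds; "tau": joint torques, N m; "position": TCP position; "eef_rot": TCP orientation; "contact_force": force on the tool from outside, world axes, zero at the start; "wrist_torque": the same for the moment, N m; "finger_gap": opening from 0.0 (shut) to 1.0 (fully open).
Only numpy, scipy, OpenCV 4.12 (cv2) and the standard library are available. Lean on these libraries where they do the work, as an engineer would, in place of code of your own. Each camera call takes 0.05 s, during which the arm holds its last target. There are 200 camera calls.

## Working session

There is one attempt and no reset: what is moved stays moved. The work goes in short steps, each a Python script; the robot and the scene stay as the last script left them, time stands still between calls to the robot, and variables do not carry over. Pictures are saved under pics/ and viewed, about 8 in all and at most 12, crops included, and the job is handed in when it is done.

```bash
mkdir -p pics; ls; cat > h.py <<'E'
from cell import *
import numpy as np, cv2
from scipy.spatial.transform import Rotation as R
def ray(f,px):
    K=np.array([[f["fx"],0,f["cx"]],[0,f["fy"],f["cy"]],[0,0,1.]])
    u=cv2.undistortPoints(np.array([[px]],float),K,np.array([f["k1"],0,0,0.]))[0,0]
    T=np.array(f["cam_to_world"]); return T[:3,3],T[:3,:3]@np.array([u[0],u[1],1])
def at_z(f,px,z):
    o,d=ray(f,px); return o+d*(z-o[2])/d[2]
def tri(f1,p1,f2,p2):
    (a,u),(b,v)=ray(f1,p1),ray(f2,p2)
    s=np.linalg.lstsq(np.c_[u,-v],b-a,rcond=None)[0]
    p,q=a+s[0]*u,b+s[1]*v; return (p+q)/2,np.linalg.norm(p-q)
def proj(f,P):
    T=np.linalg.inv(np.array(f["cam_to_world"]));c=T[:3,:3]@np.array(P)+T[:3,3]
    K=np.array([[f["fx"],0,f["cx"]],[0,f["fy"],f["cy"]],[0,0,1.]])
    return cv2.projectPoints(c[None],np.zeros(3),np.zeros(3),K,np.array([f["k1"],0,0,0.]))[0].ravel()
def down(yaw): # tool x (jaw axis) at yaw in world, z down
    c,s=np.cos(yaw),np.sin(yaw)
    return R.from_matrix(np.array([[c,s,0],[s,-c,0],[0,0,-1.]])).as_rotvec()
def save(n,img,crop=None,k=1):
    if crop: a,b,c,d=crop; img=img[b:d,a:c]
    cv2.imwrite(f"pics/{n}.png",cv2.resize(np.ascontiguousarray(img[:,:,::-1]),None,fx=k,fy=k,interpolation=cv2.INTER_CUBIC))
E
python3 - <<'E'
from h import *
np.set_printoptions(precision=4,suppress=True)
F={c:grab_frame(c) for c in("scene","top")}
for c in F:
    save(c,F[c]["img"]); print(c,np.array(F[c]["cam_to_world"]),F[c]["fx"],F[c]["k1"])
    for n in ["square_mid","square_slot_mouth","head","button","pointer","index","round_mid","slim_mid"]:
        print(c,n,[(np.round(d["centre"],1).tolist(),round(d["score"],2)) for d in tip_of(c,n)])
s=get_state();print({k:s[k] for k in("clock","position","eef_rot","finger_gap","contact_force")})
E
```

```text
pics
scene [[ 0.562   0.6559 -0.5039  1.0074]
 [ 0.8271 -0.4464  0.3414 -0.2961]
 [-0.001  -0.6087 -0.7934  0.7046]
 [ 0.      0.      0.      1.    ]] 370.45055190767613 -0.07170604153841621
scene square_mid [([412.8, 254.3], 0.9), ([338.2, 197.8], 0.8), ([392.8, 157.3], 0.73)]
scene square_slot_mouth [([258.7, 181.7], 0.97), ([305.5, 203.5], 0.6)]
scene head [([303.9, 206.9], 0.67)]
scene button [([307.9, 207.8], 0.51)]
scene pointer [([323.1, 236.5], 0.74)]
scene index [([371.2, 200.4], 0.41)]
scene round_mid [([207.0, 218.1], 0.75)]
scene slim_mid [([306.4, 144.4], 0.87)]
top [[ 0.0025 -0.993   0.1177  0.5357]
 [-0.9998 -0.0002  0.0198 -0.0546]
 [-0.0197 -0.1177 -0.9929  0.8748]
 [ 0.      0.      0.      1.    ]] 376.74204243440175 -0.05075645321659156
top square_mid [([276.2, 113.8], 0.68), ([299.0, 204.7], 0.63), ([203.2, 219.5], 0.63)]
top square_slot_mouth [([349.0, 268.4], 0.59)]
top head []
top button [([333.2, 184.7], 0.4)]
top pointer [([328.4, 173.0], 0.92)]
top index [([263.0, 182.5], 0.6)]
top round_mid [([415.7, 260.5], 0.65)]
top slim_mid [([276.8, 280.4], 0.61)]
{'clock': 0.9, 'position': array([0.2411, 0.4944, 0.1923]), 'eef_rot': array([-2.6642, -1.6648,  0.    ]), 'finger_gap': 0.999567071622449, 'contact_force': array([0.8518, 0.5901, 0.177 ])}
```

View pics/scene.png

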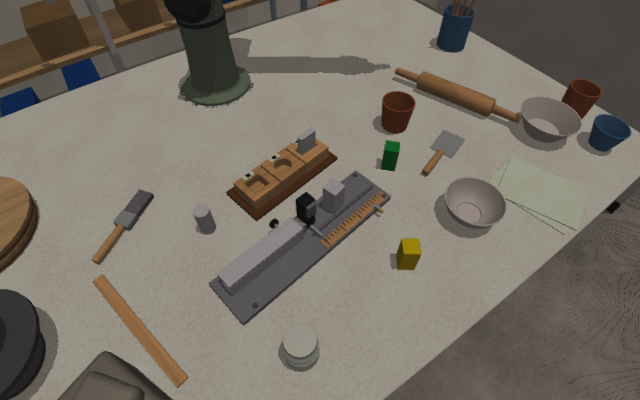

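View pics/top.png

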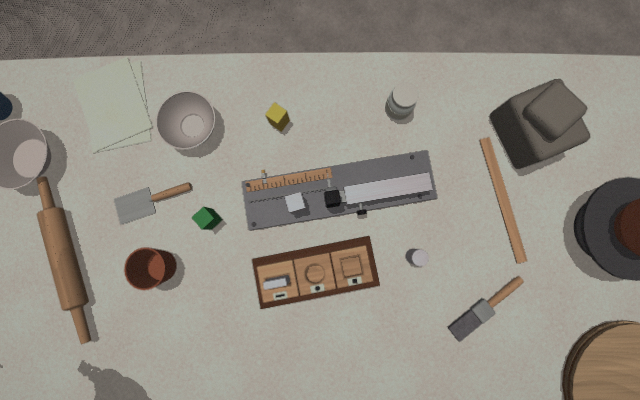

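Top image: the aluminium square block is at about (296,204). Look-alikes are green (206,217) and yellow (277,114). The sockets, from the left, are slim (275,283), round (315,272) and square (352,265). I'll check these choices in one close crop.

```bash
python3 - <<'E'
from h import *
np.set_printoptions(precision=4,suppress=True)
F={c:grab_frame(c) for c in("scene","top")}
a=F["top"]["img"][140:315,230:450];b=F["scene"]["img"][125:300,220:440]
save("crop",np.vstack([a,b])[:, :],None,1.7)
im=np.hstack([cv2.resize(x,None,fx=1.81,fy=1.81*1.5,interpolation=cv2.INTER_CUBIC) for x in(a,b)])
save("crop",im)
# edges
for c in F:
    for n in ["square_mid","head","button"]:
        for d in silhouettes(c,n):
            m=d["mask"].astype(np.uint8); r=cv2.minAreaRect(cv2.findNonZero(m)); print(c,n,round(d["score"],2),np.round(d["centre"],1),m.sum(),np.round(r[0],1),np.round(r[1],1),round(r[2],1))
f=F["top"]
print("slot",at_z(f,[352,265],.045), tri(F["scene"],[258.7,181.7],f,[349,268.4]))
print("sq",tri(F["scene"],[338.2,197.8],f,[299,204.7]))
print("ptr",tri(F["scene"],[323.1,236.5],f,[328.4,173]))
# gauge base plate corners from top
for p in([242,181],[432,151],[437,197],[249,229]): print("plate",p,at_z(f,p,.015))
for p in([252,257],[370,237],[379,285],[261,307]): print("rack",p,at_z(f,p,.01))
E
```

```text
scene square_mid 0.78 [391.7 155.8] 416 [389.8 154.9] [14.9 28.8] 11.3
scene square_mid 0.74 [332.1 195.8] 592 [332.7 195.3] [22.  32.6] 11.3
scene square_mid 0.74 [408.6 252.4] 624 [408.5 254. ] [30. 23.] 90.0
scene head 0.69 [303.8 213.2] 650 [306.3 215.9] [45.4 23.7] 79.0
scene button 0.52 [307.8 208.9] 112 [311.5 210. ] [14.  9.] 90.0
top square_mid 0.72 [295.4 200.9] 362 [295.  202.4] [20.1 18.7] 74.1
top square_mid 0.66 [278.7 115.4] 442 [277.5 116.4] [24.  21.2] 36.9
top square_mid 0.65 [206.9 218.8] 482 [206.8 218.8] [23.3 22.6] 45.0
top square_mid 0.43 [274.1 279.3] 255 [275.6 282. ] [10.9 26. ] 76.0
top head 0.83 [334.  195.8] 370 [334.5 193.5] [27. 21.] 90.0
top button 0.4 [328.1 186.2] 24 [330.4 188.4] [2.5 9.2] 80.5
slot [ 0.4734 -0.1062  0.045 ] (array([ 0.4667, -0.0979,  0.0407]), np.float64(0.004517561411867052))
sq (array([0.6097, 0.0185, 0.0457]), np.float64(0.01988798894913074))
ptr (array([ 0.676 , -0.0556,  0.04  ]), np.float64(0.0015211392523830363))
plate [242, 181] [0.662  0.1455 0.015 ]
plate [432, 151] [ 0.7324 -0.296   0.015 ]
plate [437, 197] [ 0.6249 -0.3039  0.015 ]
plate [249, 229] [0.5512 0.1264 0.015 ]
rack [252, 257] [0.4877 0.1191 0.01  ]
rack [370, 237] [ 0.5338 -0.1497  0.01  ]
rack [379, 285] [ 0.4264 -0.1689  0.01  ]
rack [261, 307] [0.3763 0.0965 0.01  ]
```

View pics/crop.png

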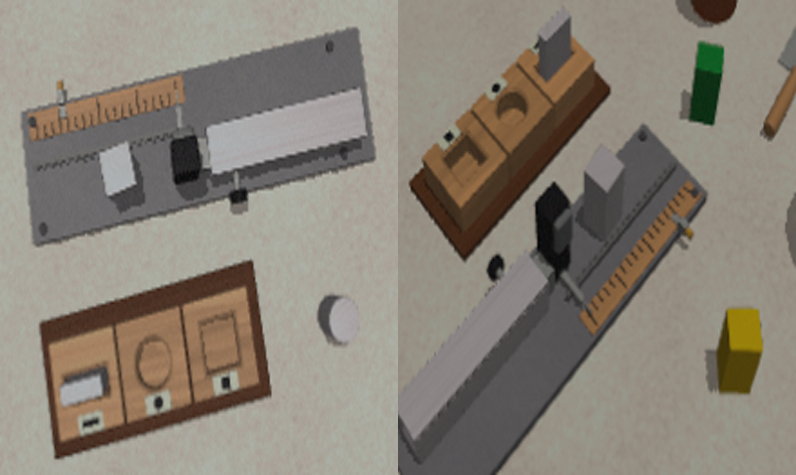

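The crop confirms the choices. The square label is on the right-hand socket in the top view (about 351,261). The aluminium block stands ahead of the black head, and the clip is at top (264,178). Next I fit box models to the silhouettes.

```bash
cat >> h.py <<'E'
from scipy.optimize import minimize
def boxpts(x,y,yaw,sx,sy,z0,z1):
    c,s=np.cos(yaw),np.sin(yaw)
    return [[x+c*a-s*b,y+s*a+c*b,z] for a in(-sx/2,sx/2) for b in(-sy/2,sy/2) for z in(z0,z1)]
def hullmask(f,pts,S=4):
    p=np.array([proj(f,P) for P in pts])
    h=cv2.convexHull(((p+.5)*S*16).astype(np.int32))
    m=np.zeros((400*S,640*S),np.uint8);cv2.fillConvexPoly(m,h,1,shift=4);return m
def fitbox(fm,dims,z0,z1,x0,fixyaw=None,S=4):
    big=[(f,cv2.resize(m.astype(np.uint8),None,fx=S,fy=S,interpolation=cv2.INTER_NEAREST)) for f,m in fm]
    def cost(v):
        yaw=fixyaw if fixyaw is not None else v[2]*10; t=0
        for f,m in big:
            h=hullmask(f,boxpts(v[0],v[1],yaw,*dims,z0,z1),S); t+=1-(h&m).sum()/(h|m).sum()
        return t
    v=np.array([x0[0],x0[1],x0[2]/10]);
    r=minimize(cost,v,method="Nelder-Mead",options=dict(initial_simplex=[v]+[v+.012*e for e in np.eye(3)],xatol=1e-4,fatol=1e-4,maxiter=150))
    return r.x*[1,1,10],r.fun/len(fm)
def near(c,n,px,lim=15):
    D=[d for d in silhouettes(c,n) if np.hypot(*(np.array(d["centre"])-px))<lim]
    return D[0]["mask"] if D else None
E
cat > fit.py <<'E'
from h import *
np.set_printoptions(precision=4,suppress=True)
F={c:grab_frame(c) for c in("scene","top")}
s,t=F["scene"],F["top"]; g=np.deg2rad(99.4)
ms,mt=near("scene","square_mid",[333,196]),near("top","square_mid",[296,203])
for lab,fm in(("both",[(s,ms),(t,mt)]),("s",[(s,ms)]),("t",[(t,mt)])):
    print("block",lab,fitbox(fm,(.036,.036),.015,.085,(.606,.025,g+.1)))
O=[]
for f,w in((s,[225,130,345,220]),(t,[245,230,385,312])):
    h=cv2.cvtColor(f["img"],cv2.COLOR_RGB2HSV); m=((h[...,0]>8)&(h[...,0]<22)&(h[...,1]>75)&(h[...,2]>95)).astype(np.uint8)
    k=np.zeros_like(m);a,b,c,d=w;k[b:d,a:c]=m[b:d,a:c];k=cv2.morphologyEx(k,cv2.MORPH_OPEN,np.ones((3,3)))
    hh=cv2.convexHull(cv2.findNonZero(k));k[:]=0;cv2.fillConvexPoly(k,hh,1);O.append((f,k))
for lab,fm in(("both",O),("s",O[:1]),("t",O[1:])):
    v,e=fitbox(fm,(.242,.078),.012,.045,(.456,-.026,g)); print("rack",lab,v,e,"slot",v[:2]-.082*np.array([np.cos(v[2]),np.sin(v[2])]))
print("pocket px",at_z(t,[351.3,260.8],.045))
hs,ht=near("scene","head",[304,213]),near("top","head",[334,195])
print("head",fitbox([(s,hs),(t,ht)],(.032,.028),.017,.105,(.64,-.065,g),g),fitbox([(t,ht)],(.032,.028),.017,.105,(.64,-.065,g),g))
P=lambda c,n:tip_of(c,n)[0]["centre"] if tip_of(c,n) else None
print("ptr",P("scene","pointer"),P("top","pointer"));
print("idx",P("scene","index"),P("top","index"),tri(s,P("scene","index"),t,P("top","index")),tri(s,[377.5,206],t,[264,177]))
c=t["img"][160:225,240:350];save("c2",np.vstack([cv2.resize(c,(770,455),interpolation=cv2.INTER_CUBIC)]))
E
python3 fit.py
```

```text
block both (array([0.6075, 0.0167, 1.8613]), np.float64(0.0911274782979235))
block s (array([0.6064, 0.0196, 1.9135]), np.float64(0.06419968919968921))
block t (array([0.6077, 0.016 , 1.8865]), np.float64(0.08002735978112174))
rack both [ 0.4528 -0.0235  1.7679] 0.1610124211166149 slot [ 0.4689 -0.1039]
rack s [ 0.4371 -0.0143  1.8216] 0.23979256008776306 slot [ 0.4574 -0.0937]
rack t [ 0.454  -0.0242  1.7664] 0.03677426812704099 slot [ 0.47   -0.1046]
pocket px [ 0.4824 -0.1048  0.045 ]
head (array([ 0.6169, -0.0619,  1.8542]), np.float64(0.2485592187279232)) (array([ 0.6177, -0.0625,  1.8387]), np.float64(0.3366505986627274))
ptr [325.9, 237.5] [326.5, 173.9]
idx [371.3, 201.9] [264.0, 182.1] (array([0.657 , 0.0911, 0.03  ]), np.float64(0.000793293876311152)) (array([0.671 , 0.0946, 0.0264]), np.float64(0.005210961449823164))
```

```bash
python3 - <<'E'
from h import *
np.set_printoptions(precision=4,suppress=True)
st=lambda:{k:get_state()[k] for k in("clock","position","finger_gap","contact_force")}
r=down(.31)
print(ik([.6075,.0167,.17],r))
movep([.6075,.0167,.17],r)
print(st()); print(move_l([.6075,.0167,.052],.12,until_force=8)); print(st())
grab(40); print(st())
move_l([.6075,.0167,.16],.12); print(st())
F=grab_frame("scene");G=grab_frame("top")
save("lift",np.vstack([np.hstack([F["img"][80:280,200:440],G["img"][130:330,220:460]])]),None,1.6)
E
```

```text
[-0.0939  0.4476 -0.068   1.0553  0.      1.1669]
{'clock': 4.3583, 'position': array([0.6074, 0.0178, 0.1701]), 'finger_gap': 0.9997773067228612, 'contact_force': array([-0.5196, -0.0842, -0.4547])}
False
{'clock': 5.4917, 'position': array([0.6082, 0.0167, 0.0528]), 'finger_gap': 0.9993350641524875, 'contact_force': array([-0.3287,  0.2504, -0.3348])}
{'clock': 6.2583, 'position': array([0.6075, 0.0167, 0.052 ]), 'finger_gap': 0.0007269640215948007, 'contact_force': array([ 0.2578, -0.8074,  0.9721])}
{'clock': 7.3083, 'position': array([0.6069, 0.0167, 0.1592]), 'finger_gap': 0.0002344831148438353, 'contact_force': array([0.2186, 0.1655, 0.5004])}
```

View pics/lift.png

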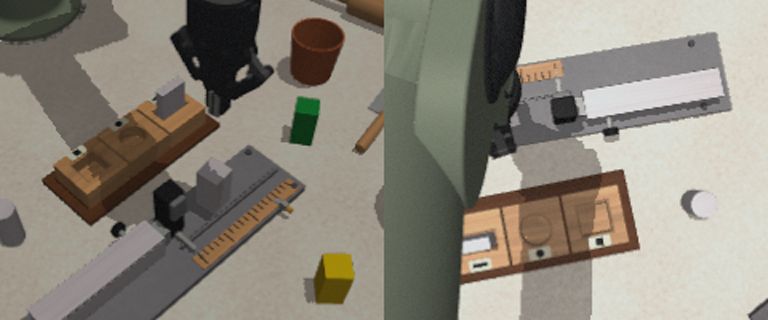

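The gripper closed empty. The block still stands at scene (333,196) and the finger tips show at about scene (336,147). I'll compare that with where the calibration says the TCP should appear.

```bash
python3 - <<'E'
from h import *
np.set_printoptions(precision=4,suppress=True)
s=get_state();F=grab_frame("scene");G=grab_frame("top")
p=s["position"];print(p,s["eef_rot"],s["q"],proj(F,p),proj(G,p))
print("block ctr",proj(F,[.6075,.0167,.05]),proj(G,[.6075,.0167,.085]))
print([np.array(d["centre"]) for d in silhouettes("scene","square_mid")])
print(np.array(F["cam_to_world"]),F["fx"],F["fy"],F["cx"],F["cy"])
print(at_z(F,[0,0],0),ray(F,[336,147]))
a=F["img"][60:260,240:440];save("now",a,None,3)
E
```

```text
[0.6068 0.0168 0.1589] [-3.1035 -0.485   0.0029] [-0.0939  0.4554 -0.0848  1.0326 -0.      1.1669] [334.1809 163.2987] [290.9031 198.5965]
block ctr [332.6144 196.8288] [294.3975 201.7286]
[array([408.9, 253. ]), array([334.8, 195.7]), array([391. , 154.7])]
[[ 0.562   0.6559 -0.5039  1.0074]
 [ 0.8271 -0.4464  0.3414 -0.2961]
 [-0.001  -0.6087 -0.7934  0.7046]
 [ 0.      0.      0.      1.    ]] 370.45055190767613 370.45055190767613 317.10376751945273 198.41315095968872
[-1.2866 -0.5758 -0.    ] (array([ 1.0074, -0.2961,  0.7046]), array([-0.5664,  0.4457, -0.7089]))
```

View pics/now.png

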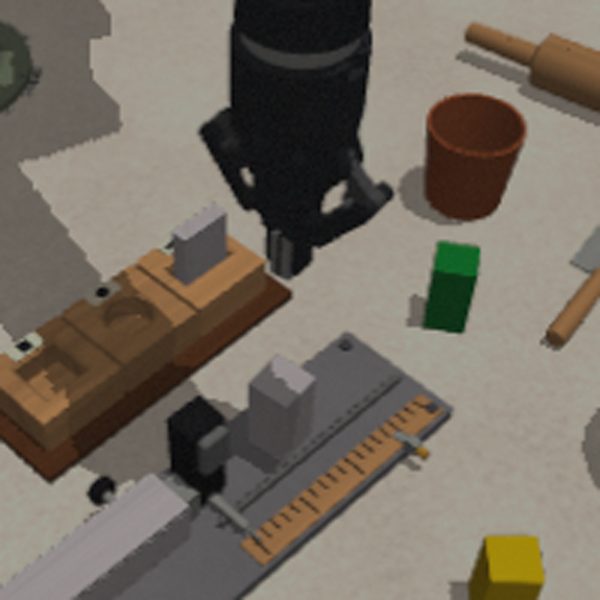

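```bash
python3 - <<'E'
from h import *
np.set_printoptions(precision=4,suppress=True)
F=grab_frame("scene");print("base",proj(F,[0,0,0]))
move_l([.6068,.0168,.2],.2)
movep([.42,-.11,.2],down(.2));sleep(.3)
p=get_state()["position"];F=grab_frame("scene");G=grab_frame("top")
a,b=proj(F,p),proj(G,p);print(p,a,b,get_state()["clock"])
def crop(f,c):
    x,y=int(c[0])-60,max(0,int(c[1])-70);print(x,y)
    im=cv2.resize(np.ascontiguousarray(f["img"][y:y+140,x:x+120]),(384,448),interpolation=cv2.INTER_CUBIC)
    q=(int((c[0]-x)*3.2),int((c[1]-y)*3.2));cv2.circle(im,q,5,(255,0,0),1);return im
save("tip",np.hstack([crop(F,a),crop(G,b)]))
E
```

```text
base [216.6878  84.3344]
[ 0.4207 -0.1096  0.1998] [232.3877 120.528 ] [359.6441 302.2375] 9.2583
172 50
299 232
```

View pics/tip.png

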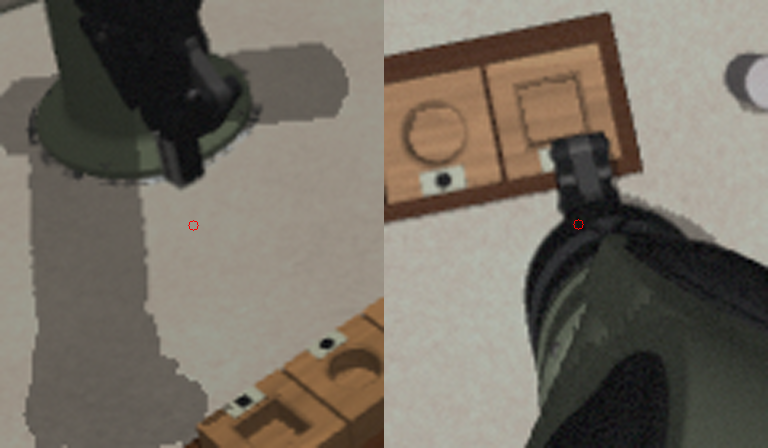

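The scene view shows the shut tips at about (229,107), but the reported TCP projects to (232,120). In the top view the horizontal position agrees, so the fingers seem to end roughly 35 mm higher than reported. That would also explain the empty grasp. I'll touch the bare table to measure the offset.

```bash
python3 - <<'E'
from h import *
np.set_printoptions(precision=4,suppress=True)
movep([.36,-.2,.06],down(.2))
try: print(move_l([.36,-.2,-.045],.05,until_force=5))
except MotionError as e:
    print(e); print(move_l([.36,-.2,-.0],.05,until_force=5))
s=get_state();print(s["clock"],s["position"],s["contact_force"],s["eef_rot"])
F=grab_frame("scene");save("touch",F["img"],None,1)
move_l([.36,-.2,.06],.15)
E
```

```text
True
11.775 [ 0.36  -0.2   -0.039] [-0.9517  1.5283  8.5688] [-3.1257 -0.3136  0.0003]
```

The fingers end about 38 mm higher than the reported TCP, so I'll correct z for that and try the grasp again.

```bash
cat >> h.py <<'E'
DZ=.038
def T(x,y,z): return [x,y,z-DZ]   # true tip height -> commanded
def st():
    s=get_state();print(round(s["clock"],2),np.round(s["position"]+[0,0,DZ],4),"gap",round(float(s["finger_gap"]),4),np.round(s["contact_force"],1))
E
python3 - <<'E'
from h import *
np.set_printoptions(precision=4,suppress=True)
F=grab_frame("scene")
print("tip horiz check",at_z(F,[228.9,107.2],.2378))
r=down(.31)
let_go(); move_l(T(.36,-.2,.2),.3); movep(T(.6075,.0167,.17),r)
print(move_l(T(.6075,.0167,.050),.12,until_force=8)); st()
grab(40); st()
move_l(T(.6075,.0167,.17),.15); st()
F=grab_frame("scene");G=grab_frame("top")
save("lift2",F["img"][60:300,200:440],None,2)
E
```

```text
tip horiz check [ 0.4245 -0.1117  0.2378]
False
16.37 [0.6083 0.0166 0.0508] gap 1.0019 [ 0.4  0.3 -0.1]
16.88 [0.6076 0.0167 0.0504] gap 0.4122 [-0.8  0.2  3.1]
17.82 [0.6066 0.0168 0.1688] gap 0.4145 [-0.3 -0.7 -2.9]
```

View pics/lift2.png

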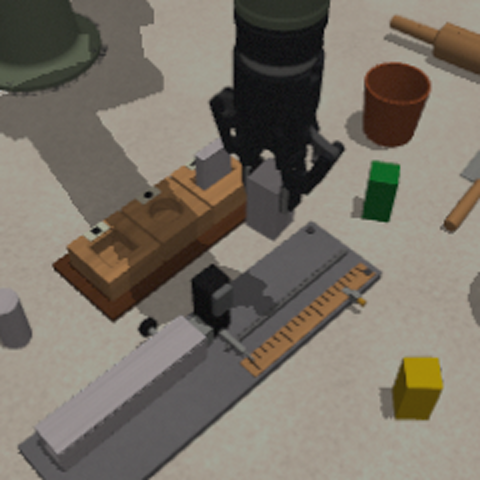

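The block is held, with a gap of about 35 mm. I'll overlay the slot model on the clean early pictures to check the slot pose.

```bash
python3 - <<'E'
from h import *
F=grab_frame("scene");G=grab_frame("top")
out=[]
for f,n,(x0,y0) in((F,"scene",(222,160)),(G,"top",(320,232))):
    im=cv2.imread(f"pics/{n}.png")[y0:y0+60,x0:x0+64,::-1];im=cv2.resize(np.ascontiguousarray(im),None,fx=6.2,fy=6.2,interpolation=cv2.INTER_CUBIC)
    for w,col in((.041,(255,0,0)),(.078,(0,0,255))):
        q=np.array([proj(f,P) for P in boxpts(.470,-.1046,1.767,w,w,.045,.045)[::2]])[[0,1,3,2]]
        cv2.polylines(im,[(((q-[x0,y0])+.5)*6.2).astype(int)],True,col,1)
    out.append(im)
save("slot",np.hstack(out))
E
```

```text
(no output)
```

View pics/slot.png

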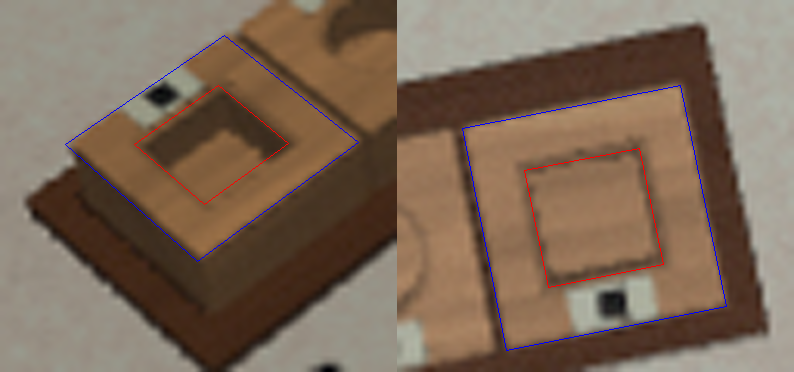

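The overlay fits to within about 1.5 mm; the pocket sits about 1 mm further toward +x. I'll take the block over the slot and compare.

```bash
python3 - <<'E'
from h import *
np.set_printoptions(precision=4,suppress=True)
S=(.4712,-.1046);j=1.767-np.pi/2
movep(T(*S,.17),down(j)); move_l(T(*S,.102),.12);sleep(.3);st()
F=grab_frame("scene");p=get_state()["position"];x0,y0=215,120
im=cv2.resize(np.ascontiguousarray(F["img"][y0:y0+100,x0:x0+100]),None,fx=6,fy=6,interpolation=cv2.INTER_CUBIC)
b=p[2]+DZ-.0354
def poly(pts,col):
    q=np.array([proj(F,P) for P in pts]);cv2.polylines(im,[((q-[x0,y0]+.5)*6).astype(int)],True,col,1)
for z in(b,b+.07): poly(np.array(boxpts(p[0],p[1],j,.036,.036,z,z)[::2])[[0,1,3,2]],(255,0,0))
poly(np.array(boxpts(*S,j,.041,.041,.045,.045)[::2])[[0,1,3,2]],(0,0,255))
save("above",im)
for d in silhouettes("scene","square_mid"): print(d["score"],d["centre"])
E
```

```text
19.8 [ 0.4717 -0.1048  0.1026] gap 0.4137 [-0.1  0.3 -2. ]
0.89 [410.1, 251.4]
0.76 [250.2, 169.8]
0.76 [391.2, 154.3]
```

View pics/above.png

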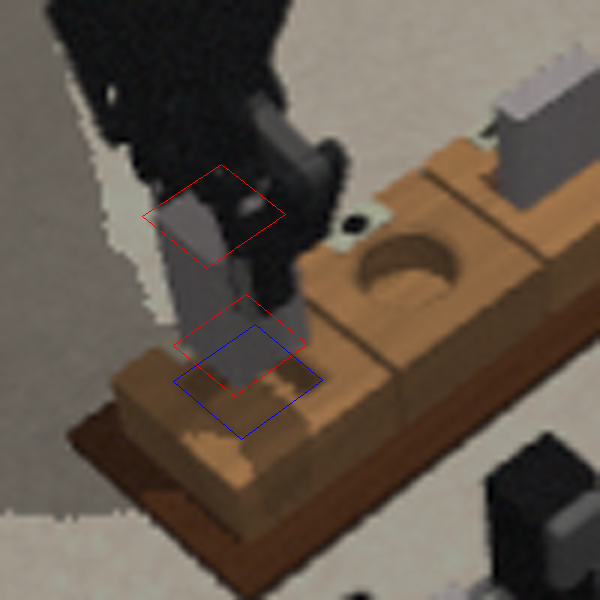

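```bash
python3 - <<'E'
from h import *
np.set_printoptions(precision=4,suppress=True)
x,y=.4722,-.1056
move_l(T(x,y,.085),.1)
print(move_l(T(x,y,.0535),.04,until_force=6));st();print(get_state()["wrist_torque"])
E
```

```text
True
20.57 [ 0.4717 -0.1055  0.0788] gap 0.4143 [-0.3  0.2 -1.9]
[-0.0349  0.0363 -0.0548]
```

```bash
python3 - <<'E'
from h import *
np.set_printoptions(precision=4,suppress=True)
x,y=.4722,-.1056
for i in range(3):
    h=move_l(T(x,y,.0535),.03,until_force=8);print(h);st();print(get_state()["wrist_torque"])
    if not h: break
F=grab_frame("scene");save("ins",F["img"][120:220,215:315],None,6)
E
```

```text
True
21.32 [ 0.4717 -0.1055  0.0552] gap 0.4126 [-1.1  0.2  5.7]
[ 0.0335  0.117  -0.0181]
False
21.57 [ 0.4717 -0.1056  0.0551] gap 0.4167 [-8.1  2.1 20.5]
[ 0.4673  1.6148 -0.031 ]
```

The block bottomed at 55.2 mm against 55.4 expected, so it is home. Release it, back off, then measure the head.

```bash
cat > head.py <<'E'
from h import *
np.set_printoptions(precision=4,suppress=True)
def headfit(g,x0,px):
    F={c:grab_frame(c) for c in("scene","top")};fm=[]
    for c in F:
        m=near(c,"head",px[c],20);b=near(c,"button",px[c],20)
        if m is None: print("no",c);continue
        if b is not None:m=m|b
        fm.append((F[c],cv2.resize(m.astype(np.uint8),None,fx=4,fy=4,interpolation=cv2.INTER_NEAREST)))
    ex,ey=np.array([np.cos(g),np.sin(g)]),np.array([-np.sin(g),np.cos(g)])
    def model(f,v):
        c=v[:2]; b=c-.018*ey
        return hullmask(f,boxpts(*c,g,.032,.028,v[2]-.065,v[2]+.023))|hullmask(f,boxpts(*b,g,.024,.008,v[2]-.018,v[2]+.018))
    def cost(v): return sum(1-(h&m).sum()/(h|m).sum() for f,m in fm for h in[model(f,v)])
    v=np.array(x0);r=minimize(cost,v,method="Nelder-Mead",options=dict(initial_simplex=[v]+[v+.01*e for e in np.eye(3)],xatol=1e-4,fatol=1e-4,maxiter=150))
    return r.x,r.fun/len(fm),F,model
if __name__=="__main__":
    x,y=.4722,-.1056
    move_l(T(x,y,.0556),.05);let_go();st()
    move_l(T(x,y,.16),.2);movep(T(.40,-.25,.25),down(.2))
    g=np.deg2rad(99.4)
    v,e,F,model=headfit(g,[.63,-.065,.082],dict(scene=[304,213],top=[334,195]));print(v,e)
    out=[]
    for c,(a,b) in dict(scene=(240,160),top=(240,155)).items():
        im=cv2.resize(np.ascontiguousarray(F[c]["img"][b:b+80,a:a+150]),None,fx=4.5,fy=4.5,interpolation=cv2.INTER_CUBIC)
        m=model(F[c],v)[b*4:(b+80)*4,a*4:(a+150)*4]; m=cv2.resize(m,(im.shape[1],im.shape[0]),interpolation=cv2.INTER_NEAREST)
        cs,_=cv2.findContours(m,cv2.RETR_EXTERNAL,cv2.CHAIN_APPROX_NONE);cv2.drawContours(im,cs,-1,(255,0,0),1)
        for n,col in(("pointer",(0,255,0)),("index",(0,0,255))):
            for d in tip_of(c,n)[:1]:
                print(c,n,d); cv2.circle(im,tuple(((np.array(d["centre"])-[a,b]+.5)*4.5).astype(int)),4,col,1)
        out.append(im)
    save("head",np.vstack(out)[:600*2]);save("slotin",F["scene"]["img"][130:220,215:345],None,5)
    st()
E
python3 head.py; cd pics; python3 -c "
import cv2;a=cv2.imread('head.png');b=cv2.imread('slotin.png');print(a.shape)
b=cv2.resize(b[:, :],(125*2,180));c=cv2.copyMakeBorder(a,0,0,0,0,0);c=cv2.resize(a,(560,597));import numpy as np
o=np.zeros((600,800,3),'uint8');o[:597,:560]=c;o[:173,560:]=cv2.resize(b,(240,173));cv2.imwrite('hs.png',o)"
```

```text
22.42 [ 0.4723 -0.1056  0.0556] gap 1.0005 [-0.   0.6 -0.2]
[ 0.6164 -0.0621  0.0866] 0.20530811482591688
scene pointer {'centre': [325.5, 235.7], 'score': 0.65}
scene index {'centre': [368.7, 200.9], 'score': 0.44}
top pointer {'centre': [325.9, 172.6], 'score': 0.96}
top index {'centre': [266.2, 184.3], 'score': 0.53}
24.36 [ 0.4002 -0.2497  0.2499] gap 1.0006 [-0.2 -0.4  0.6]
(720, 675, 3)
```

View pics/hs.png

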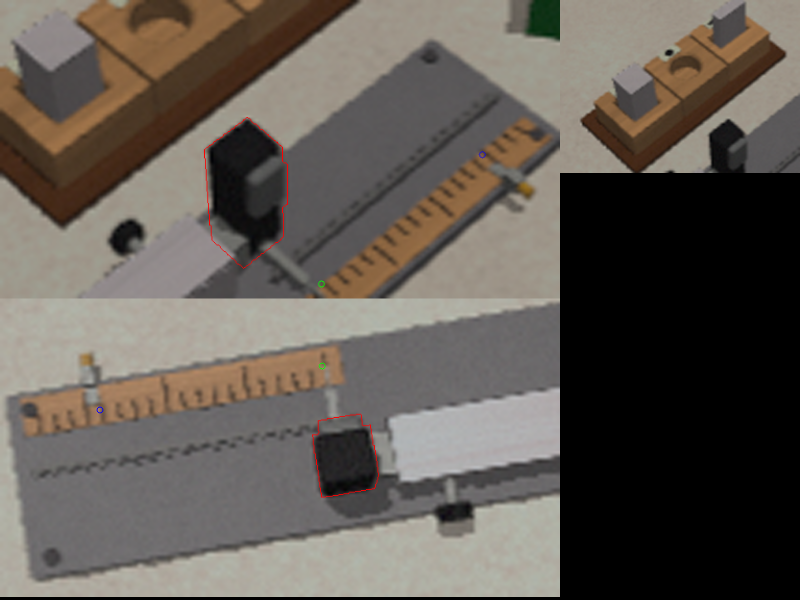

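The square block stands home in its slot (scene, left socket), and the head fit agrees with the picture in both views. The network's index pixel (266,184) misses the steel clip, which I read at about top (264,178) and scene (375,205). I'll rectify both views onto the scale plane to measure it.

```bash
cat > rect.py <<'E'
from h import *
g=np.deg2rad(99.4);ex=np.array([np.cos(g),np.sin(g)]);ey=np.array([-np.sin(g),np.cos(g)])
O=np.array([.6164,-.0621])
def rect(f,z=.03,a0=-.03,a1=.19,b0=-.10,b1=-.03,res=.0003):
    A,B=np.meshgrid(np.arange(a0,a1,res),np.arange(b0,b1,res))
    P=np.c_[(O+A.reshape(-1,1)*ex+B.reshape(-1,1)*ey),np.full(A.size,z)]
    T=np.linalg.inv(np.array(f["cam_to_world"]));K=np.array([[f["fx"],0,f["cx"]],[0,f["fy"],f["cy"]],[0,0,1.]])
    q=cv2.projectPoints(P@T[:3,:3].T+T[:3,3],np.zeros(3),np.zeros(3),K,np.array([f["k1"],0,0,0.]))[0].reshape(*A.shape,2).astype(np.float32)
    return cv2.remap(np.ascontiguousarray(f["img"]),q[...,0],q[...,1],cv2.INTER_CUBIC)
def marked(f,z=.03):
    im=rect(f,z)
    for k in range(0,19):
        c=int((.03+.01*k)/.0003);cv2.line(im,(c,0),(c,10 if k%5 else 22),(255,0,0),1)
    return im
if __name__=="__main__":
    F=grab_frame("scene");G=grab_frame("top")
    save("rect",np.vstack([marked(F),marked(G)]))
    for n,a,b in(("net",[368.7,200.9],[266.2,184.3]),("eye",[375,205],[264,177.7]),("ptr",[325.5,235.7],[325.9,172.6])):
        p,e=tri(F,a,G,b);print(n,p,e,(p[:2]-O)@ex,(p[:2]-O)@ey, [(at_z(f,q,.032)[:2]-O)@ex for f,q in((F,a),(G,b))])
E
python3 rect.py
```

```text
net [0.65211    0.08630102 0.03180708] 0.0006336204457578284 0.14057594818495073 -0.05946823096298566 [np.float64(0.14072947788009404), np.float64(0.14030361400106253)]
eye [0.66776392 0.092231   0.02902785] 0.0009051387327842266 0.14386960693766168 -0.07588047280199495 [np.float64(0.14233761680703058), np.float64(0.14308892252788455)]
ptr [ 0.6769731  -0.05008295  0.03940736] 0.0016566307035970253 0.0019625222178297954 -0.061722431022691884 [np.float64(0.004576248508814513), np.float64(0.002452985203194735)]
```

View pics/rect.png

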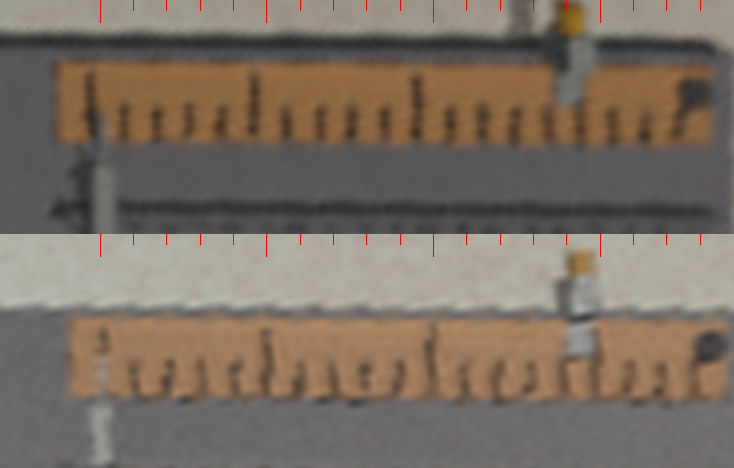

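The clip reads about 145 mm on the scale in both rectified views, taken against the ticks, and the pointer reads 0. Now I'll grip the head.

```bash
python3 - <<'E'
from rect import *
r=down(g-np.pi/2);z=.067
p=O-.0005*ey
movep(T(*p,.20),r);print(move_l(T(*p,z),.1,until_force=8));st()
grab(35);sleep(.3);st();print(np.round(get_state()["wrist_torque"],2), "Fx,Fy head",np.array(get_state()["contact_force"])[:2]@np.c_[ex,ey])
G=grab_frame("top");F=grab_frame("scene")
for c in("scene","top"):
  print(c,[(d["centre"],d["score"]) for d in tip_of(c,"head")],[(d["centre"],d["score"]) for d in tip_of(c,"pointer")])
save("grip",F["img"][150:260,240:400],None,5)
E
```

```text
False
27.07 [ 0.6175 -0.0621  0.0677] gap 1.0014 [0.1 0.3 0.8]
27.93 [ 0.614  -0.0625  0.068 ] gap 0.3228 [-11.1  -2.3  12.7]
[-0.17  1.42  0.17] Fx,Fy head [-0.47695115 11.30493616]
scene [([304.3, 205.4], 0.74)] [([324.8, 237.0], 0.69)]
top [] []
```

```bash
python3 - <<'E'
from rect import *
H=lambda:print("head-frame F",np.round(np.array(get_state()["contact_force"])[:2]@np.c_[ex,ey],1),"d",np.round((get_state()["position"][:2]-O)@np.c_[ex,ey],4))
p=O+.0028*ey
move_l(T(*p,.068),.03);sleep(.2);st();H()
print(move_l(T(*(p+.02*ex),.068),.04,until_force=15));sleep(.2);st();H()
E
```

```text
28.7 [ 0.6141 -0.0625  0.068 ] gap 0.3247 [ 2.5  0.3 -1.9]
head-frame F [-0.1 -2.5] d [-0.      0.0023]
False
29.55 [ 0.6106 -0.0422  0.068 ] gap 0.3265 [ 4.7  2.2 -4. ]
head-frame F [ 1.4 -5. ] d [0.0205 0.0024]
```

The arm slides freely (about 1.5 N), so the lock is released. Draw on, correcting sideways as needed.

```bash
python3 - <<'E'
from rect import *
H=lambda:(np.array(get_state()["contact_force"])[:2]@np.c_[ex,ey],(get_state()["position"][:2]-O)@np.c_[ex,ey])
y=.0020
for a in(.06,.10,.13,.145):
    m=move_l(T(*(O+y*ey+a*ex),.0675),.05,until_force=20);sleep(.15);f,d=H()
    print(m,a,round(y,4),np.round(f,1),np.round(d,4),np.round(get_state()["contact_force"][2],1)); y+=np.clip(f[1]*.0002,-.001,.001)
    if m: break
st()
F=grab_frame("scene");G=grab_frame("top")
save("fin",np.vstack([marked(F),marked(G)]))
for f,c in((F,"scene"),(G,"top")): print(c,[(d["centre"],round(d["score"],2)) for d in tip_of(c,"pointer")],[(d["centre"],round(d["score"],2)) for d in tip_of(c,"index")])
E
```

```text
False 0.06 0.002 [0.8 1. ] [0.0612 0.0027] 5.6
False 0.1 0.0022 [0.7 1.6] [0.1011 0.0029] 5.6
False 0.13 0.0025 [2.  0.2] [0.1313 0.0031] 6.4
False 0.145 0.0026 [1.6 0.7] [0.1464 0.0031] 5.9
33.25 [0.5894 0.0818 0.068 ] gap 0.3266 [-1.   1.5  5.9]
scene [([371.0, 199.8], 0.63), ([303.2, 145.1], 0.16)] []
top [] [([263.0, 184.2], 0.54)]
```

View pics/fin.png

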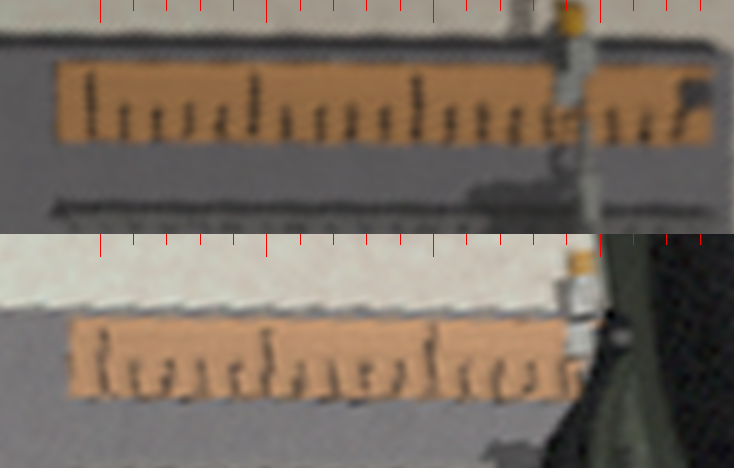

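Both pictures show the pointer close to the clip: rectified scene about x≈585, with the clip at about 570 at its lower end. I'll measure the pointer's actual travel by correlating it with the start picture, at pointer height.

```bash
cat > meas.py <<'E'
from rect import *
def travel():
    F=grab_frame("scene");A=dict(F);A["img"]=cv2.imread("pics/scene.png")[:,:,::-1]
    for z in(.037,.040):
        kw=dict(z=z,a0=-.03,a1=.19,b0=-.056,b1=-.036,res=.0002)
        a,b=rect(A,**kw),rect(F,**kw)
        a,b=[cv2.cvtColor(i,cv2.COLOR_RGB2GRAY).astype(np.float32) for i in(a,b)]
        t=a[:,105:195];m=cv2.matchTemplate(b,t,cv2.TM_CCOEFF_NORMED);_,v,_,l=cv2.minMaxLoc(m)
        pk=lambda i,lo,hi:(lambda p:round(float((p*np.arange(lo,hi)).sum()/p.sum()),1))(np.clip(i.mean(0)[lo:hi]-np.median(i.mean(0)[lo:hi])-8,0,None))
        print("z",z,"corr",round(v,2),"travel mm",(l[0]-105)*.2,"dy",l[1],"bright centroids mm",(pk(b,800,980)-pk(a,100,220))*.2)
    return F
def clip():
    # clip centre & tick positions along the scale from the start top view
    G=grab_frame("top");G=dict(G);G["img"]=cv2.imread("pics/top.png")[:,:,::-1]
    for z in(.028,.032):
        i=rect(G,z=z,b0=-.077,b1=-.069,res=.0002);s=cv2.cvtColor(i,cv2.COLOR_RGB2HSV)[...,1].astype(float).mean(0)
        w=s[750:1000];k=np.clip(np.median(w)-10-w,0,None);k[:]=np.where(np.abs(np.arange(250)-np.argmax(k[:180]))<40,k,0)
        gcol=cv2.cvtColor(i,cv2.COLOR_RGB2GRAY).astype(float).mean(0)
        mm=lambda x:-30+.2*x
        tick=lambda c:mm((lambda lo:lo+np.argmin(gcol[lo:lo+50]))(int((c+30)/.2)-25))
        print("clip z",z,mm(750+(k*np.arange(250)).sum()/k.sum()),"major ticks 0,50,100:",[round(tick(c),1) for c in(0,50,100)])
if __name__=="__main__":
    travel();clip();st()
    print(np.round((get_state()["position"][:2]-O)@np.c_[ex,ey],4))
E
python3 meas.py
```

```text
z 0.037 corr 0.86 travel mm 144.6 dy 0 bright centroids mm 144.46
z 0.04 corr 0.83 travel mm 144.0 dy 0 bright centroids mm 143.9
clip z 0.028 144.38922855208858 major ticks 0,50,100: [np.float64(1.0), np.float64(49.6), np.float64(100.2)]
clip z 0.032 143.75300283396098 major ticks 0,50,100: [np.float64(1.0), np.float64(49.8), np.float64(99.8)]
33.65 [0.5894 0.0818 0.068 ] gap 0.3236 [-0.3  2.2  5.3]
[0.1463 0.0031]
```

```bash
python3 - <<'E'
from rect import *
from scipy.signal import find_peaks
np.set_printoptions(precision=2,suppress=True,linewidth=150)
cur={c:grab_frame(c) for c in("scene","top")};old={c:dict(cur[c],img=cv2.imread(f"pics/{c}.png")[:,:,::-1]) for c in cur}
def prof(f,z,b0,b1,sat=False):
    i=rect(f,z=z,a0=-.02,a1=.17,b0=b0,b1=b1,res=.0002);h=cv2.cvtColor(i,cv2.COLOR_RGB2HSV)
    return (h[...,1] if sat else cv2.cvtColor(i,cv2.COLOR_RGB2GRAY)).astype(float).mean(0)
X=lambda k:-20+.2*k
for c in cur:
  for z in(.020,.025):
    # tick band: lower part of the scale (towards the head), found as the band with strongest ticks
    best=None
    for b in np.arange(-.085,-.05,.002):
        p=prof(old[c],z,b,b+.003);p=p-cv2.GaussianBlur(p[None],(0,0),30)[0];k,_=find_peaks(-p,prominence=6,distance=35)
        if len(k)<8: continue
        x=X(k);n=np.round(x/10);ok=np.abs(x-10*n)<4
        if ok.sum()<8: continue
        A=np.polyfit(n[ok]*10,x[ok],1);e=np.std(x[ok]-np.polyval(A,n[ok]*10))
        if best is None or ok.sum()-3*e>best[0]: best=(ok.sum()-3*e,b,A,e,ok.sum())
    if best: print(c,"z",z,"band",round(best[1],3),"slope,off",best[2].round(4),"rms",round(best[3],2),"n",best[4])
  for z in(.025,.030):
    for b in(-.082,-.078,-.074,-.070):
      s=prof(old[c],z,b,b+.003,True);w=s[760:860];k=np.clip(np.median(s[700:760])*.75-w,0,None)
      print(c,"clip z",z,"b",b,round(X(760+(k*np.arange(100)).sum()/max(k.sum(),1e-9)),2),int(k.max()),end="; ")
    print()
def pk(f,z,b,lo,hi):
    p=prof(f,z,b,b+.004);lo,hi=[int((v+20)/.2) for v in(lo,hi)];w=p[lo:hi];k=np.clip(w-np.percentile(w,50)-8,0,None);return X(lo+(k*np.arange(len(k))).sum()/max(k.sum(),1e-9))
for z in(.036,.040,.044):
    for b in(-.056,-.052,-.048,-.044):
        a,q=pk(old["scene"],z,b,-12,14),pk(cur["scene"],z,b,132,158);print("ptr z",z,"b",b,round(a,2),round(q,2),"d",round(q-a,2),"top0",round(pk(old["top"],z,b,-12,14),2))
E
```

```text
scene z 0.02 band -0.063 slope,off [1.   1.33] rms 0.35 n 18
scene z 0.025 band -0.063 slope,off [ 0.99 -0.81] rms 0.38 n 19
scene clip z 0.025 b -0.082 146.49 11; scene clip z 0.025 b -0.078 145.15 89; scene clip z 0.025 b -0.074 143.78 99; scene clip z 0.025 b -0.07 143.74 91; 
scene clip z 0.03 b -0.082 142.56 61; scene clip z 0.03 b -0.078 141.02 95; scene clip z 0.03 b -0.074 140.52 97; scene clip z 0.03 b -0.07 140.56 46; 
top z 0.02 band -0.065 slope,off [1.   0.29] rms 0.44 n 17
top z 0.025 band -0.055 slope,off [0.99 0.9 ] rms 0.58 n 18
top clip z 0.025 b -0.082 144.03 9; top clip z 0.025 b -0.078 144.35 21; top clip z 0.025 b -0.074 144.66 77; top clip z 0.025 b -0.07 144.97 74; 
top clip z 0.03 b -0.082 143.4 7; top clip z 0.03 b -0.078 143.39 9; top clip z 0.03 b -0.074 143.76 74; top clip z 0.03 b -0.07 144.36 75; 
ptr z 0.036 b -0.056 -1.67 132.0 d 133.67 top0 -12.0
ptr z 0.036 b -0.052 -1.14 143.06 d 144.2 top0 -0.2
ptr z 0.036 b -0.048 -1.14 143.58 d 144.72 top0 0.39
ptr z 0.036 b -0.044 -1.18 143.5 d 144.68 top0 -0.16
ptr z 0.04 b -0.056 -3.13 132.0 d 135.13 top0 -12.0
ptr z 0.04 b -0.052 -2.84 140.78 d 143.62 top0 -12.0
ptr z 0.04 b -0.048 -2.92 141.0 d 143.92 top0 0.56
ptr z 0.04 b -0.044 -2.89 140.79 d 143.69 top0 -0.02
ptr z 0.044 b -0.056 -4.69 137.63 d 142.32 top0 -12.0
ptr z 0.044 b -0.052 -4.63 138.3 d 142.93 top0 -12.0
ptr z 0.044 b -0.048 -4.69 138.28 d 142.97 top0 0.73
ptr z 0.044 b -0.044 -4.67 138.35 d 143.02 top0 0.16
```

Tick-referenced, the clip stands at about 144.5 mm and the pointer at 144.5 to 145.3; the robot's own reading is a little higher. I'll back off 0.6 mm, check that it still moves freely (so the lock is still squeezed), and hand in.

```bash
python3 - <<'E'
from meas import *
print(move_l(T(*(O+.0026*ey+.1444*ex),.0675),.02,until_force=15));sleep(.4);st()
print(np.round((get_state()["position"][:2]-O)@np.c_[ex,ey],4),np.round(np.array(get_state()["contact_force"])[:2]@np.c_[ex,ey],1));travel()
for c in("scene","top"):
    print(c,[np.round(d["centre"]).tolist() for d in silhouettes(c,"square_mid")])
F=grab_frame("scene");m=near("scene","square_mid",[254,172],20)
if m is not None: print("square in slot, fit",fitbox([(F,m)],(.036,.036),.020,.090,(.4712,-.1046,1.767)))
sign_off()
E
```

```text
False
34.4 [0.5895 0.0811 0.068 ] gap 0.3206 [-1.9  1.3  5.7]
[0.1457 0.0032] [1.6 1.6]
z 0.037 corr 0.88 travel mm 144.4 dy 0 bright centroids mm 144.22
z 0.04 corr 0.87 travel mm 143.6 dy 0 bright centroids mm 143.62
scene [[408.0, 253.0], [256.0, 175.0], [389.0, 158.0]]
top [[351.0, 265.0], [276.0, 117.0]]
square in slot, fit (array([ 0.46626561, -0.10115015,  1.70302641]), np.float64(0.2257677303190957))
the job is handed in; nothing more can be done
```

The square block is in its slot, and I handed the job in at about 35 s while still gripping the head, with the lock squeezed and the pointer at the index clip to within about 1 mm.

- **Square block:** My first grasp closed empty because the fingers end about 38 mm higher than the reported TCP. I measured that by touching the table and corrected for it. The block then went into the square slot and bottomed at 55.2 mm tip height, against 55.4 expected. The picture after release shows it standing there. The last silhouette fit put it about 6 mm from the slot centre, but that fit was poor (23 % mismatch), so I went by the picture and the bottoming height.
- **Gauge arm:** I gripped the head at 35 N and it slid with 1 to 2 N of force, which shows the lock is released. The finger gap matches the button being fully in.
- **Pointer against clip:** The clip reads about 144.5 mm against the scale ticks. The pointer's travel measures about 144 to 145 mm by camera, but 145.7 mm by the robot's own pose. I didn't resolve that 1 to 2 mm disagreement, and I relied more on the camera.
- **Other blocks:** I never touched the round or the slim block, and the last pictures I viewed of them show both in place.

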